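# Offset stake held over its holder

### The arm

A 6-joint arm with a two-finger parallel gripper is mounted at the origin on a cart in front of the work surface, level with it; the furniture and walls round the work are solid. World frame = base frame: x ahead of the robot, y to its left, z up, the work surface at z = 0. Lengths are in m, angles in rad, forces in N, time in s.
With the tool pointing down it reaches from about 0.4 to 0.825 m from the base axis. Payload 7 kg.
Tool frame: the origin (TCP) lies midway between the tips of the shut fingers; the grasp point (between the pads) lies 19 mm behind it; z points along the fingers, x is the direction in which the jaws open and shut, and the axes are right-handed (so a half turn about z gives the same grasp; the last joint's range is limited). The gripper opens to 88 mm and grips with 3 to 60 N. Pads are 19 mm wide; open, the fingers measure 130 mm over their backs; the gripper's body (78 mm by 193 mm) begins 47 mm behind the grasp point.
Start: joints at [1.636, 0.359, 0.012, 0, -1.224, -0.288], TCP at [0.149, 0.658, 0.227] pointing down, gripper open.
Joint ranges: [-3.07, 3.07], [-1.43, 2.12], [-1.02, 1.25], [-3.03, 1.67], [-3.05, -0], [-3.03, 3.03]. Speed limits (rad/s): [2.39, 2.39, 3.01, 3.14, 3.14, 3.14].

### API

Orientations are given as [roll, pitch, yaw] about the fixed x, y, z axes, in that order (R = Rz(yaw) Ry(pitch) Rx(roll)).
In Python, from station import arm, grab_frame, camera_params gives the robot as it stands.
- The arm moves only by the shell command python3 -m handwheel 'ROWS' [FORCE]. ROWS is JSON, a list that holds one entry, the list of rows, each a list of 5 numbers: the finger opening in m, from 0 to 0.0876, then the shift along the tool's x, y, z in m, then the turn about the tool's z in degrees. A call has 1 to 20 rows; each row is the pose to reach, as a shift and turn from the pose measured when the call began, along the tool's axes at that moment; what a row does not reach only later rows make up. A row lasts 1/12 s, in which the tool goes at most 41.7 mm and 7.16 degrees, less where a joint would pass 70% of its speed; a pose out of reach is approached as far as the arm can. A call with a gripper value outside its range is refused whole. The fingers move at their own pace and stop on an object; FORCE is the grip in N (left out, the last holds). Time passes only in rows, so rows that repeat a pose let the fingers close. It gives the time, the measured TCP pose, the force and the opening at its end, in the units of the state.
- arm.get_state(): the state, without advancing time (a new reading comes with each control period).
- grab_frame(name): name is "scene" or "top" or "wrist"; returns the picture (400x640x3 uint8, blue, green, red); there is no depth.
- camera_params(name): a dict with "intrinsics" (3x3 intrinsics, pixels), "R" (3x3) and "t" (3): a world point X has camera coordinates R X + t; the wrist camera has in their place "tool_from_camera" (4x4, takes a point from camera to tool coordinates, whose origin is the TCP and whose axes are the tool frame's). Camera axes: x right, y down, z forward; pixel columns grow to the right and rows downward; lengths in m; the calibration is good to about 2 mm. A picture is of the moment at which its call begins: read the wrist's pose just before it. camera_params takes no time and is no camera call.
- arm.job_done(): hands the job in, once; it reports no verdict.
The state is a dict: "t": time; "q": joint angles; "qd": joint speeds; "joint_efforts": joint torques, N m; "eef_pos": TCP position; "ee_rot": TCP orientation; "force": force on the tool from outside, world axes, zero at the start; "moment": the same for the moment, N m; "width": finger opening in m.
Only numpy, scipy, OpenCV 4.12 (cv2) and the standard library are available. Lean on these libraries where they do the work, as an engineer would, in place of code of your own. Each camera call takes 0.05 s, during which the arm holds its last target.

### The job

Take the forming stake with the long horn by its balance point, lift it out of the rack, and carry it level to the cast stake holder. Finish while still holding it there at rest: level, its tang centred and square over the slot (either way round), with the tip of the tang about 2 cm above the slot, so that it could be lowered straight in. Do not touch the holder with the stake, do not tip the stake on the way, and leave the other stake and the things on the bench where they are.

Things in the scene. Friction and masses are not known exactly. Their poses are not given: they have to be found in the camera images.
- offset_stake: long-horned steel stake, 0.48 to 0.75 kg, hanging level in the rack. Origin on the tang's axis at the head's underside; x along the horn, z up. Head x -16..16, 28 wide, 32 high; flat-sided neck x 16..115, 16 wide (grip across it, along y), z 0..24; tapering horn x 115..185; tang 18 (x) by 12 (y), 45 long, down under the head, in either of the rack's slots: raise it over 45 mm to clear
- stake_balance (a point): the stake's balance point (centre of mass along its length): in the neck, 40 mm from the tang's axis towards the horn, half-way up the neck (12 mm above the head's underside). Axes as offset_stake. Hold the neck within 20 mm of it, measured horizontally; below the neck 60 mm is open here
- tang_tip (a point): centre of the tang's lower end, 45 mm below the stake's shoulder. Axes as offset_stake
- rack: fixed beech rack: block 34 (x) by 140 (y) by 75 high with two slots 21 by 15, 55 deep, 40 either side of the middle; at x = 100 a round steel rest bar, 8 thick, its top level with the block's (75), carries the neck; foot board 12 thick. Origin on the bench under the middle of the slots; x towards the rest bar and horn (roughly towards the robot), z up
- rack_top (a point): middle of the rack block's top face, between the two slots, 75 above the bench
- holder: fixed cast stake holder: a dark block 60 (x) by 50 (y) by 60 high on a bolted flange 100 by 70, with one upright slot 20 (x) by 14 (y), 52 deep, in the middle of its top. Origin on the bench under the slot; the slot's long side lies along x. The stake's x axis must lie along this x axis, either way round
- holder_mouth (a point): centre of the slot's mouth in the holder's top face, 60 above the bench. Axes as holder
- dome_stake_mid (a point): middle of the other stake's head: a short steel stake with a round domed head, 36 across and 33 high, hanging in the rack's other slot, 80 beside the long one; leave it there
- tin_box_mid (a point): centre of a dark flat box, 40x54x24, lying left in front; leave it
- pliers_lying_2_mid (a point): centre of pliers lying flat, 113x50x11, in front of the rack; leave them
- bench_block_mid (a point): centre of a steel bench block, 70x102x18, lying behind the holder; leave it
- crosslock_mid (a point): centre of tweezers, 20x156x9, lying behind the holder; leave them

How it is judged:
By the outcome, as a careful person would: the job done as asked, in the order asked, and still so for the second after the job is handed in, while the arm keeps its last pose, push and grip.
It also fails if it takes over 38 s, if anything falls off the work surface, if the arm or the gripper's body presses on something with over 40 N, if the wrist force passes 120 N, or if a joint passes its speed limit or range.

## Working session

There is one attempt and no reset: what is moved stays moved. The work goes in short steps, Python scripts to look and compute and a shell command to move; the robot and the scene stay as the last step left them, time stands still between calls to the robot, and variables do not carry over. Pictures are saved under pics/ and viewed, and the job is handed in when it is done.

```bash
ls; mkdir -p pics; python3 - <<'E'
from station import arm, grab_frame, camera_params
import cv2,json
s=arm.get_state()
for k in s: print(k,s[k])
for n in ["scene","top","wrist"]:
    cv2.imwrite(f"pics/{n}0.png",grab_frame(n))
    p=camera_params(n); print(n,p)
E
```

```text
pics
t 0.0
q [ 1.63616975e+00  3.59366170e-01  1.10305614e-02 -3.30056557e-04
 -1.22410775e+00 -2.88064500e-01]
qd [ 9.27324235e-04 -7.28609093e-05 -1.43949127e-03  8.64838741e-04
 -4.21184862e-04 -6.48177712e-05]
joint_efforts [-9.23497246e-04 -5.82717991e+01  2.93057799e+01  6.99729323e+00
  7.03147991e-03 -1.64432313e-04]
eef_pos [0.14902734 0.65782485 0.2256274 ]
ee_rot [-3.14142218e+00 -1.66731797e-03 -1.79359995e+00]
force [ 0.23213745 -0.7774735  -0.51211292]
moment [-0.00296882 -0.00053337  0.00125247]
width 0.0876065686533588
scene {'intrinsics': array([[423.60780758,   0.        , 320.13708057],
       [  0.        , 423.60780758, 194.62960464],
       [  0.        ,   0.        ,   1.        ]]), 'R': array([[ 0.80771285, -0.58943556, -0.01287108],
       [-0.35196318, -0.46455668, -0.812594  ],
       [ 0.47299246,  0.66087276, -0.58268801]]), 't': array([-0.44536888,  0.27564618,  0.66174451])}
top {'intrinsics': array([[384.24223033,   0.        , 323.24295769],
       [  0.        , 384.24223033, 196.60792099],
       [  0.        ,   0.        ,   1.        ]]), 'R': array([[ 0.09710705, -0.99526998, -0.00280834],
       [-0.97137212, -0.09415994, -0.21810575],
       [ 0.21680967,  0.02390755, -0.9759211 ]]), 't': array([-0.049209  ,  0.58794563,  0.79345305])}
wrist {'intrinsics': array([[308.28146409,   0.        , 323.19149429],
       [  0.        , 308.28146409, 202.02885778],
       [  0.        ,   0.        ,   1.        ]]), 'tool_from_camera': array([[ 9.99999734e-01,  6.76340013e-04,  2.73486705e-04,
         6.62635870e-04],
       [-7.24679070e-04,  9.64105567e-01,  2.65518229e-01,
        -7.04722505e-02],
       [-8.40894529e-05, -2.65518357e-01,  9.64105801e-01,
        -1.56599045e-01],
       [ 0.00000000e+00,  0.00000000e+00,  0.00000000e+00,
         1.00000000e+00]])}
```

View pics/scene0.png

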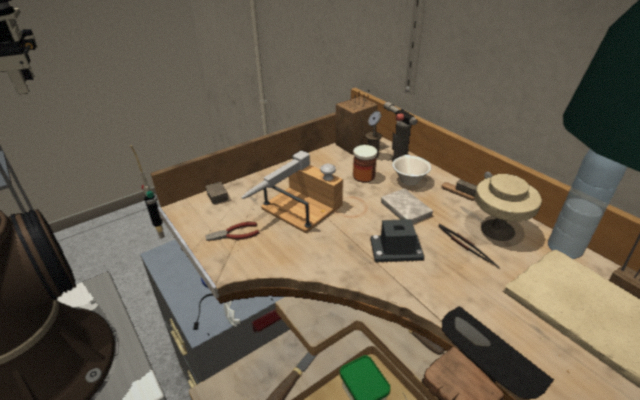

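View pics/top0.png

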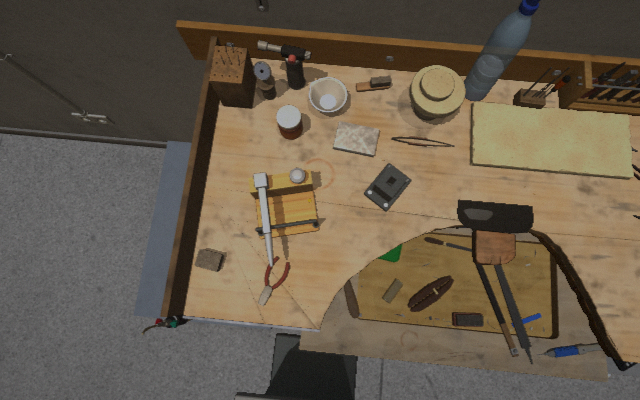

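View pics/wrist0.png

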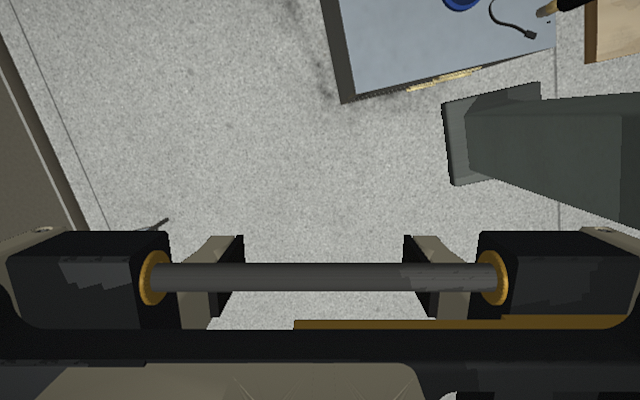

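```bash
python3 - <<'E'
import cv2
t=cv2.imread("pics/top0.png"); s=cv2.imread("pics/scene0.png")
cv2.imwrite("pics/tA.png",cv2.resize(t[160:280,235:335],None,fx=5,fy=5,interpolation=cv2.INTER_CUBIC))
cv2.imwrite("pics/tB.png",cv2.resize(t[155:220,355:420],None,fx=9,fy=9,interpolation=cv2.INTER_CUBIC))
cv2.imwrite("pics/sA.png",cv2.resize(s[140:260,200:360],None,fx=5,fy=5,interpolation=cv2.INTER_CUBIC))
cv2.imwrite("pics/sB.png",cv2.resize(s[210:270,360:440],None,fx=9,fy=9,interpolation=cv2.INTER_CUBIC))
E
```

```text
(no output)
```

View pics/tA.png

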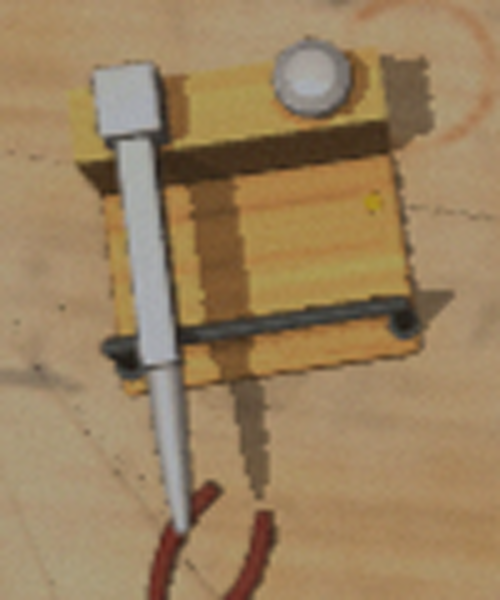

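View pics/tB.png

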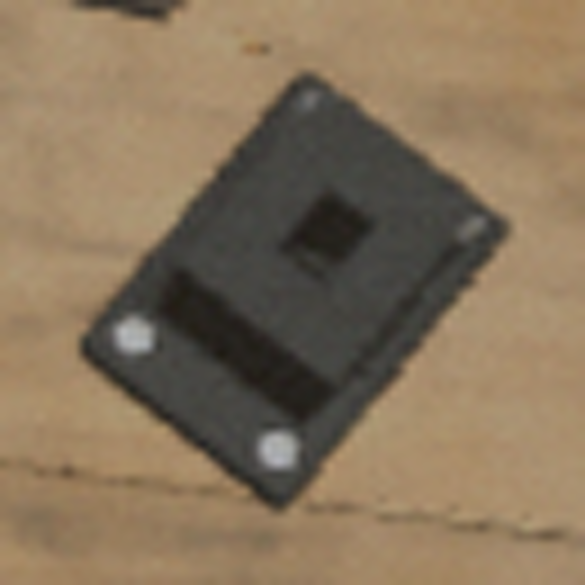

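View pics/sA.png

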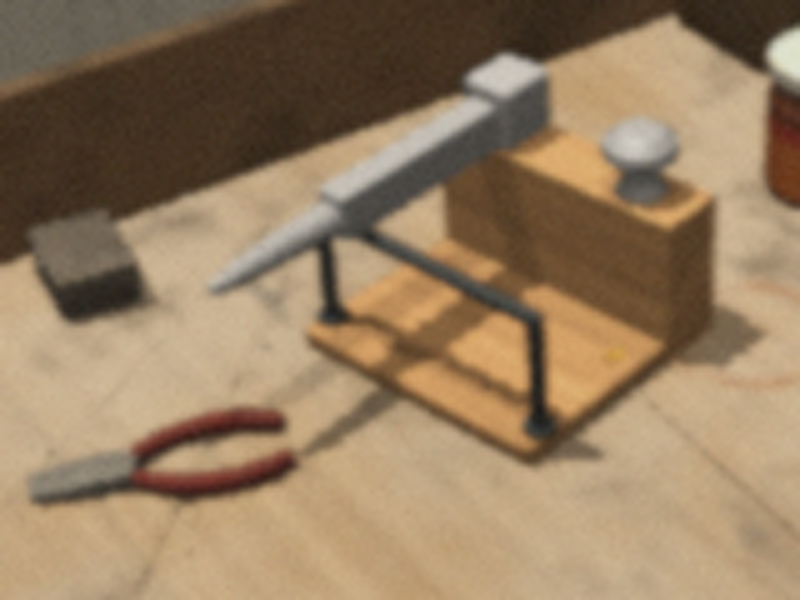

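View pics/sB.png

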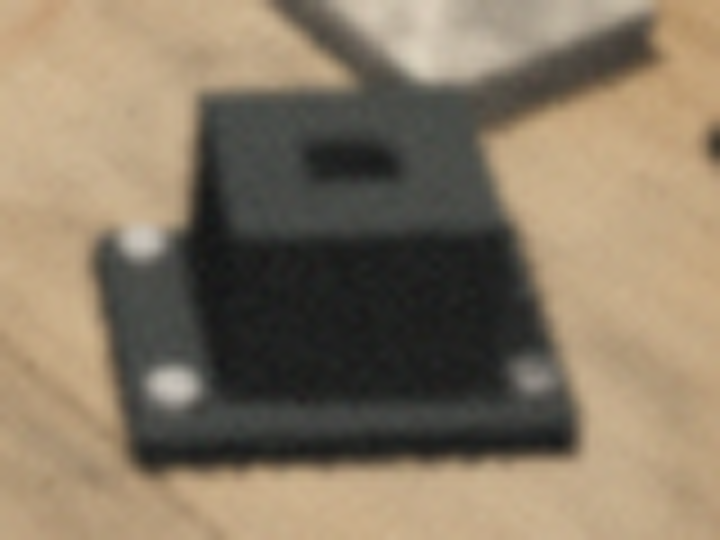

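```bash
cat > h.py <<'E'
import numpy as np
from station import camera_params
def ray(cam,px):
    p=camera_params(cam); R=p['R'];t=p['t']
    d=R.T@np.linalg.inv(p['intrinsics'])@np.array([px[0],px[1],1.]); return -R.T@t,d
def onz(cam,px,z):
    c,d=ray(cam,px); return c+d*(z-c[2])/d[2]
def proj(cam,X):
    p=camera_params(cam); q=p['intrinsics']@(p['R']@np.array(X)+p['t']); return q[:2]/q[2]
def un(u,f,o): return [(u[0]+.5)/f-.5+o[0],(u[1]+.5)/f-.5+o[1]]
E
python3 - <<'E'
from h import *
np.set_printoptions(precision=4,suppress=True)
tA=lambda u,z:onz('top',un(u,5,(235,160)),z)
tB=lambda u,z:onz('top',un(u,9,(355,155)),z)
sA=lambda u,z:onz('scene',un(u,5,(200,140)),z)
sB=lambda u,z:onz('scene',un(u,9,(360,210)),z)
h=[tA(u,.107) for u in [(92,68),(155,63),(160,133),(104,138)]]; print('head top',*h,np.mean(h,0))
n=[tA(u,.099) for u in [(117,140),(152,140),(177,358),(140,362)]]; print('neck',*n)
print(np.linalg.norm((n[0]+n[1]-n[2]-n[3])/2)); 
a=(n[2]+n[3]-n[0]-n[1]); print('yaw',np.degrees(np.arctan2(a[1],a[0])))
print('rack top', [tA(u,.075) for u in [(70,88),(380,50),(388,122),(78,165)]])
print('bar',tA((110,347),.072),tA((405,303),.072))
h=[sA(u,.107) for u in [(465,85),(505,52),(548,70),(505,100)]]; print('S head top',*h,np.mean(h,0))
n=[sA(u,.099) for u in [(465,92),(497,108),(345,208),(322,193)]]; print('S neck',*n)
a=(n[2]+n[3]-n[0]-n[1]); print('yaw',np.degrees(np.arctan2(a[1],a[0])))
print('tip',tA((182,530),.09),sA((212,290),.09))
h=[sB(u,.06) for u in [(200,93),(475,90),(510,235),(220,240)]]; print('holder S top',*h,np.mean(h,0))
print('slot S',[sB(u,.06) for u in [(305,143),(395,146),(402,178),(312,180)]], sB((354,162),.06))
print('slot T',tB((328,232),.06))
f=[tB(u,.01) for u in [(308,72),(510,228),(282,510),(82,345)]];print('fl',*f)
for a in(f[3]-f[0],f[2]-f[1]):print(np.linalg.norm(a),np.degrees(np.arctan2(a[1],a[0])))
for a in(f[1]-f[0],f[2]-f[3]):print(np.linalg.norm(a),np.degrees(np.arctan2(a[1],a[0])))
E
```

```text
head top [0.6174 0.1623 0.107 ] [0.6222 0.1356 0.107 ] [0.5916 0.1295 0.107 ] [0.5871 0.153  0.107 ] [0.6046 0.1451 0.107 ]
neck [0.5886 0.149  0.099 ] [0.59   0.1339 0.099 ] [0.4974 0.1112 0.099 ] [0.4943 0.1265 0.099 ]
0.09616183929400274
yaw -166.40018762235124
rack top [array([0.6158, 0.1779, 0.075 ]), array([0.6467, 0.0419, 0.075 ]), array([0.6139, 0.0349, 0.075 ]), array([0.5811, 0.1695, 0.075 ])]
bar [0.5025 0.145  0.072 ] [0.5342 0.0193 0.072 ]
S head top [0.5851 0.1516 0.107 ] [0.6169 0.1657 0.107 ] [0.6234 0.1396 0.107 ] [0.5923 0.1292 0.107 ] [0.6044 0.1465 0.107 ]
S neck [0.5887 0.1578 0.099 ] [0.5926 0.1368 0.099 ] [0.4945 0.1075 0.099 ] [0.4925 0.1237 0.099 ]
yaw -161.9391691624639
tip [0.4272 0.1014 0.09  ] [0.4257 0.1002 0.09  ]
holder S top [ 0.6331 -0.1015  0.06  ] [ 0.6831 -0.1379  0.06  ] [ 0.653  -0.1771  0.06  ] [ 0.6023 -0.1409  0.06  ] [ 0.6429 -0.1393  0.06  ]
slot S [array([ 0.6396, -0.1284,  0.06  ]), array([ 0.6547, -0.1411,  0.06  ]), array([ 0.6481, -0.1498,  0.06  ]), array([ 0.632 , -0.1384,  0.06  ])] [ 0.6436 -0.1396  0.06  ]
slot T [ 0.6435 -0.1412  0.06  ]
fl [ 0.7017 -0.1408  0.01  ] [ 0.6635 -0.197   0.01  ] [ 0.5812 -0.1412  0.01  ] [ 0.6205 -0.0858  0.01  ]
0.09815083768315971 145.9033882267435
0.0993848706732879 145.8363644027471
0.06803650389462845 -124.24269271270406
0.067934604448753 -125.28371784461244
```

```bash
python3 -m handwheel '[[[0.05,0.02,-0.025,0,0],[0.05,0.045,-0.056,0,-3],[0.05,0.07,-0.088,0,-7],[0.05,0.095,-0.119,0,-12],[0.05,0.12,-0.15,0,-17],[0.05,0.145,-0.181,0,-22],[0.05,0.17,-0.213,0,-26],[0.05,0.195,-0.244,0,-26.4],[0.05,0.22,-0.275,0,-26.4],[0.05,0.245,-0.307,0,-26.4],[0.05,0.27,-0.338,0,-26.4],[0.05,0.295,-0.37,0,-26.4],[0.05,0.32,-0.401,0,-26.4],[0.05,0.345,-0.432,0,-26.4],[0.05,0.37,-0.464,0,-26.4],[0.05,0.393,-0.492,0,-26.4],[0.05,0.41,-0.514,0,-26.4],[0.05,0.4166,-0.522,0,-26.4],[0.05,0.4166,-0.522,0,-26.4],[0.05,0.4166,-0.522,0,-26.4]]]' 20; python3 - <<'E'
from station import arm, grab_frame
import cv2
s=arm.get_state();print(s['t'],s['eef_pos'],s['ee_rot'],s['q'],s['qd'])
cv2.imwrite("pics/w1.png",grab_frame("wrist"))
E
```

```text
t: 1.82
eef_pos: [0.566, 0.1359, 0.226]
ee_rot: [3.14, -0.001, -1.335]
force: [-0.8, -0.1, 0.5]
width: 0.0503
1.8167 [0.56596277 0.1358597  0.22596921] [ 3.14028361e+00 -1.18842648e-03 -1.33454979e+00] [ 5.71873886e-01  2.08080707e-01 -1.98982495e-01  7.51924885e-04
 -1.16536065e+00  1.23487106e+00] [ 0.028941   -0.01276642 -0.00713795 -0.00148832  0.00038051 -0.00422351]
```

View pics/w1.png

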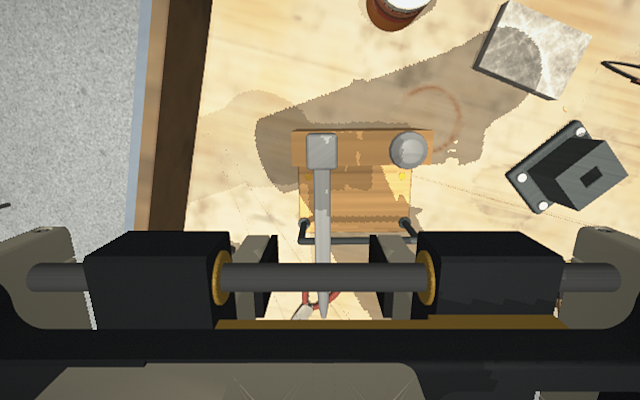

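```bash
cat >> h.py <<'E'
from scipy.spatial.transform import Rotation as Ro
def wz(px,z,s):
    p=camera_params('wrist'); T=p['tool_from_camera']
    R=Ro.from_euler('xyz',s['ee_rot']).as_matrix()
    c=R@T[:3,3]+s['eef_pos']
    d=R@T[:3,:3]@np.linalg.inv(p['intrinsics'])@np.array([px[0],px[1],1.])
    return c+d*(z-c[2])/d[2]
E
python3 - <<'E'
import cv2
t=cv2.imread("pics/w1.png")
cv2.imwrite("pics/w1A.png",cv2.resize(t[120:260,280:440],None,fx=5,fy=5,interpolation=cv2.INTER_CUBIC)[:600])
cv2.imwrite("pics/w1B.png",cv2.resize(t[110:225,495:635],None,fx=5,fy=5,interpolation=cv2.INTER_CUBIC))
E
```

```text
(no output)
```

View pics/w1A.png

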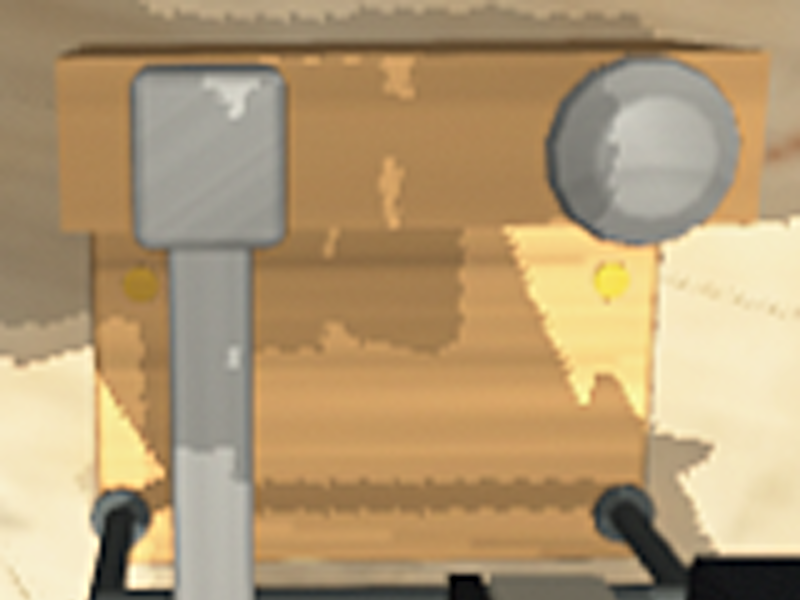

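View pics/w1B.png

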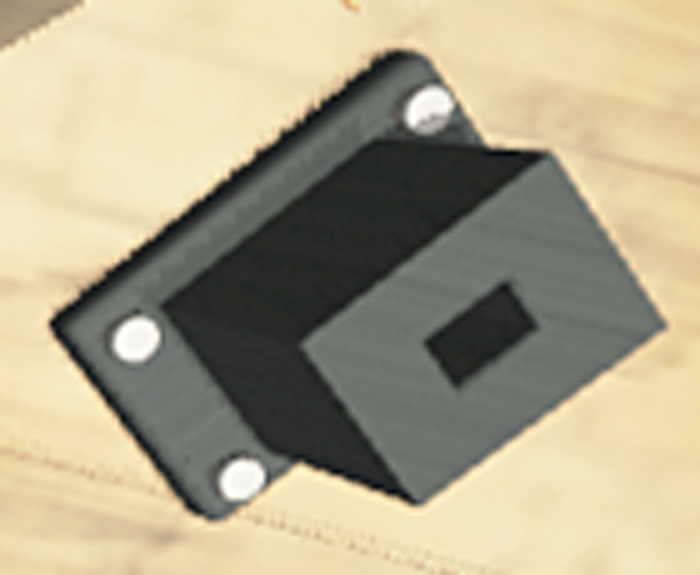

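```bash
python3 - <<'E'
from h import *
from station import arm
s=arm.get_state()
np.set_printoptions(precision=4,suppress=True)
A=lambda u,z:wz(un(u,5,(280,120)),z,s)
B=lambda u,z:wz(un(u,5,(495,110)),z,s)
ang=lambda a:np.degrees(np.arctan2(a[1],a[0]))
h=[A(u,.107) for u in[(133,67),(287,67),(287,248),(133,245)]];print(*h,np.mean(h,0))
n=[A(u,.099) for u in[(170,255),(251,255),(254,590),(174,590)]];a=n[2]+n[3]-n[0]-n[1];print(*n,ang(a), (n[0]+n[1])/2,(n[2]+n[3])/2)
t=[B(u,.06) for u in[(302,345),(550,152),(667,325),(417,505)]];print(*t,np.mean(t,0))
print([ (ang(t[1]-t[0]),ang(t[2]-t[3]),ang(t[3]-t[0])+90,ang(t[2]-t[1])+90)],[np.linalg.norm(t[i]-t[i-1]) for i in range(4)])
q=[B(u,.06) for u in[(425,345),(508,280),(538,325),(457,388)]];print(*q,np.mean(q,0),ang(q[1]-q[0]),ang(q[2]-q[3]))
b=[B(u,.012) for u in[(135,338),(243,481),(430,107)]];print(*b,ang(b[2]-b[0]),ang(b[1]-b[0])+90)
E
```

```text
[0.6175 0.164  0.107 ] [0.6238 0.1378 0.107 ] [0.5929 0.1299 0.107 ] [0.5869 0.157  0.107 ] [0.6053 0.1472 0.107 ]
[0.5853 0.1501 0.099 ] [0.5889 0.1354 0.099 ] [0.5243 0.1187 0.099 ] [0.5206 0.1341 0.099 ] -165.82885728503305 [0.5871 0.1427 0.099 ] [0.5225 0.1264 0.099 ]
[ 0.6309 -0.1022  0.06  ] [ 0.6803 -0.1345  0.06  ] [ 0.6531 -0.1757  0.06  ] [ 0.6039 -0.142   0.06  ] [ 0.642  -0.1386  0.06  ]
[(np.float64(-33.16810955127171), np.float64(-34.333131848276395), np.float64(-34.09260062021632), np.float64(-33.34704364548685))] [np.float64(0.04816042000552074), np.float64(0.059035014149677066), np.float64(0.0493676110721432), np.float64(0.05967022934976698)]
[ 0.637  -0.1276  0.06  ] [ 0.654  -0.1384  0.06  ] [ 0.6467 -0.149   0.06  ] [ 0.63   -0.1386  0.06  ] [ 0.6419 -0.1384  0.06  ] -32.37542378246021 -32.19902396681723
[ 0.6224 -0.0997  0.012 ] [ 0.5949 -0.1407  0.012 ] [ 0.69   -0.1449  0.012 ] -33.764629388988574 -33.84837776843435
```

```bash
python3 -m handwheel '[[[0.05,-0.001,0,0.01,-0.4],[0.05,-0.001,0,0.03,-0.4],[0.05,-0.001,0,0.05,-0.4],[0.05,-0.001,0,0.07,-0.4],[0.05,-0.001,0,0.09,-0.4],[0.05,-0.001,0,0.11,-0.4],[0.05,-0.001,0,0.128,-0.4],[0.05,-0.001,0,0.142,-0.4],[0.05,-0.001,0,0.152,-0.4],[0.05,-0.001,0,0.158,-0.4],[0.05,-0.001,0,0.158,-0.4],[0.05,-0.001,0,0.158,-0.4],[0.05,-0.001,0,0.158,-0.4]]]' 45; python3 - <<'E'
from station import arm, grab_frame
import cv2
s=arm.get_state();print(s['t'],s['eef_pos'],s['ee_rot'],s['force'])
cv2.imwrite("pics/w2.png",grab_frame("wrist"))
t=grab_frame("scene");cv2.imwrite("pics/s2.png",cv2.resize(t[120:260,200:360],None,fx=4,fy=4))
E
```

```text
t: 2.95
eef_pos: [0.5658, 0.1378, 0.069]
ee_rot: [-3.141, -0.001, -1.326]
force: [0.7, 0.3, 0.1]
width: 0.0501
2.95 [0.5658442  0.13776333 0.06902083] [-3.14115121e+00 -8.07891202e-04 -1.32579567e+00] [0.70436597 0.32750314 0.1409612 ]
```

View pics/w2.png

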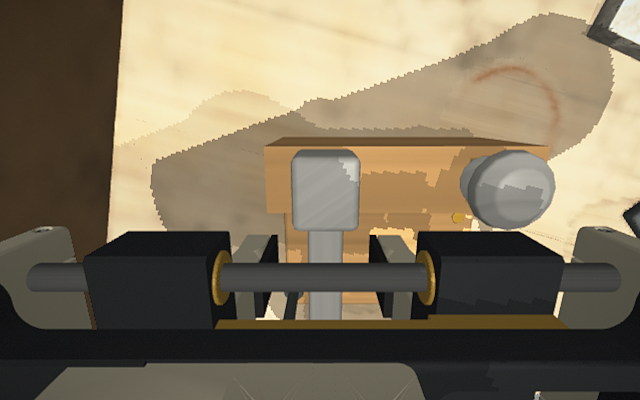

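View pics/s2.png

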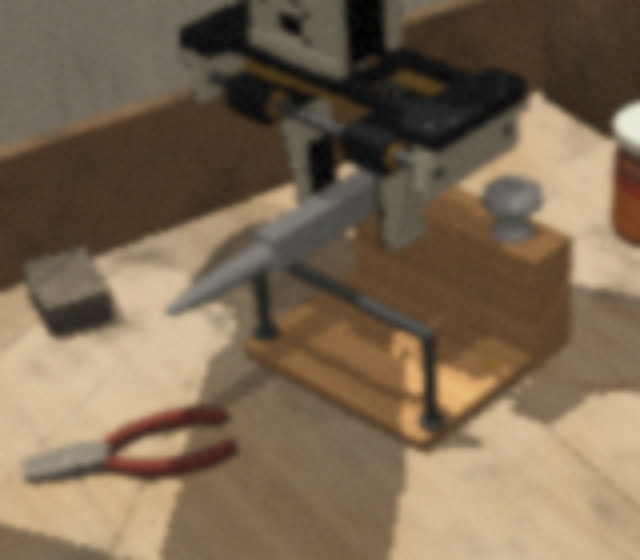

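```bash
python3 -m handwheel '[[[0.03,0.001,0,0.001,0],[0.02,0.001,0,0.001,0],[0.0,0.001,0,0.001,0],[0.0,0.001,0,0.001,0],[0.0,0.001,0,0.001,0],[0.0,0.001,0,0.001,0],[0.0,0.001,0,0.001,0],[0.0,0.001,0,0.001,0]]]' 45; python3 - <<'E'
from station import arm, grab_frame
import cv2
s=arm.get_state();print(s['t'],s['eef_pos'],s['ee_rot'],s['force'],s['moment'],s['width'])
cv2.imwrite("pics/w3.png",grab_frame("wrist"))
E
```

```text
t: 3.72
eef_pos: [0.5661, 0.1367, 0.0681]
ee_rot: [-3.141, -0.001, -1.326]
force: [0.5, 0.1, 0.6]
width: 0.0157
3.7167 [0.56614163 0.13667155 0.06812887] [-3.14092080e+00 -6.42648712e-04 -1.32609844e+00] [0.50604589 0.05903128 0.56838964] [0.00054577 0.04700286 0.0128148 ] 0.015686202410581107
```

View pics/w3.png

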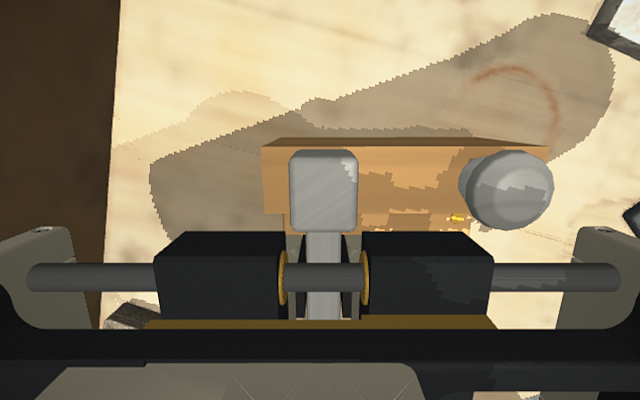

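```bash
python3 -m handwheel '[[[0.0,0,0,-0.002,0],[0.0,0,0,-0.005,0],[0.0,0,0,-0.01,0],[0.0,0,0,-0.015,0],[0.0,0,0,-0.02,0],[0.0,0,0,-0.026,0],[0.0,0,0,-0.032,0],[0.0,0,0,-0.039,0],[0.0,0,0,-0.046,0],[0.0,0,0,-0.053,0],[0.0,0,0,-0.06,0],[0.0,0,0,-0.068,0],[0.0,0,0,-0.076,0],[0.0,0,0,-0.084,0],[0.0,0,0,-0.091,0],[0.0,0,0,-0.096,0],[0.0,0,0,-0.099,0],[0.0,0,0,-0.1,0],[0.0,0,0,-0.1,0],[0.0,0,0,-0.1,0]]]' 45; python3 - <<'E'
from station import arm, grab_frame
import cv2
s=arm.get_state();print(s['t'],s['eef_pos'],s['ee_rot'],s['force'],s['moment'],s['width'])
cv2.imwrite("pics/w4.png",grab_frame("wrist"))
t=grab_frame("scene");cv2.imwrite("pics/s4.png",t);cv2.imwrite("pics/s4c.png",cv2.resize(t[90:240,200:360],None,fx=4,fy=4))
E
```

```text
t: 5.43
eef_pos: [0.5658, 0.1366, 0.1677]
ee_rot: [3.142, -0.001, -1.326]
force: [-0.4, 0.5, -5.6]
width: 0.0155
5.4333 [0.56578722 0.13660575 0.16772696] [ 3.14154239e+00 -7.06055460e-04 -1.32625737e+00] [-0.38749238  0.51742846 -5.62387401] [-0.03415816 -0.05152501 -0.00143505] 0.015483438055370082
```

View pics/w4.png

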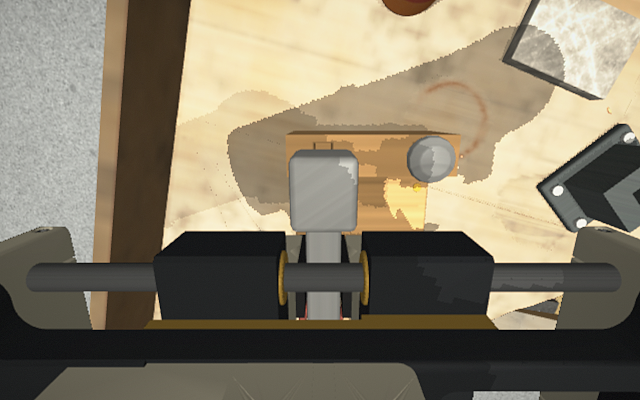

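View pics/s4c.png

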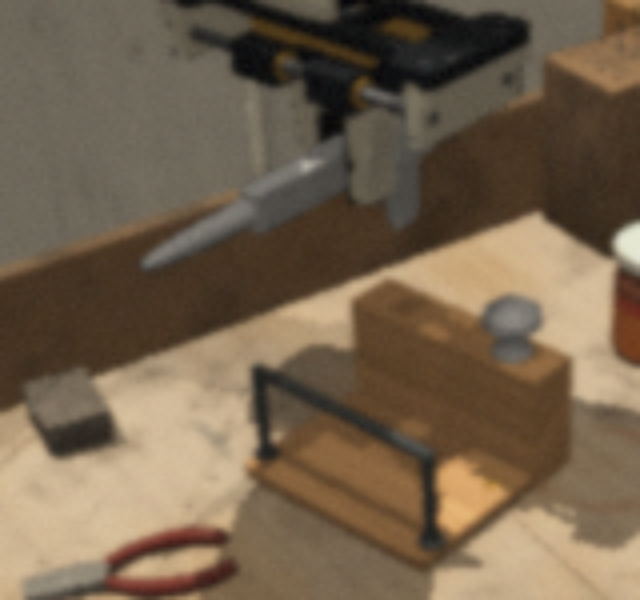

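```bash
python3 -m handwheel '[[[0.0,0.002,0.001,0,0.5],[0.0,0.008,0.003,0,2],[0.0,0.018,0.006,0,4],[0.0,0.03,0.01,0,7],[0.0,0.043,0.014,0,10],[0.0,0.057,0.018,0,13],[0.0,0.071,0.023,0,16.5],[0.0,0.085,0.027,0,20],[0.0,0.099,0.032,0,23.5],[0.0,0.113,0.036,0,27],[0.0,0.127,0.041,0,30.5],[0.0,0.141,0.045,0,34],[0.0,0.155,0.05,0,37],[0.0,0.169,0.054,0,40],[0.0,0.181,0.058,0,42.5],[0.0,0.191,0.061,0,44.5],[0.0,0.199,0.064,0,46.5],[0.0,0.204,0.066,0,47.7],[0.0,0.205,0.066,0,48],[0.0,0.205,0.066,0,48]]]' 45; python3 -m handwheel '[[[0.0,0,0,0,0],[0.0,0,0,0,0]]]' ; python3 - <<'E'
from station import arm, grab_frame
import cv2,json
s=arm.get_state();print(s['t'],s['eef_pos'],s['ee_rot'],s['force'],s['moment'],s['width'],s['qd'])
json.dump({k:list(s[k]) for k in('eef_pos','ee_rot')},open('s5.json','w'))
t=grab_frame("wrist");cv2.imwrite("pics/w5.png",t)
cv2.imwrite("pics/w5c.png",cv2.resize(t[60:240,240:440],None,fx=4,fy=4,interpolation=cv2.INTER_CUBIC)[:600])
E
```

```text
t: 7.2
eef_pos: [0.5515, -0.0785, 0.1678]
ee_rot: [-3.141, -0.001, -2.165]
force: [0.3, 0.6, -4.5]
width: 0.0155
t: 7.37
eef_pos: [0.5516, -0.078, 0.1677]
ee_rot: [-3.141, -0.001, -2.164]
force: [-0.3, 0.4, -5.9]
width: 0.0157
7.3667 [ 0.55156884 -0.0779775   0.16774542] [-3.14112610e+00 -5.35449582e-04 -2.16356094e+00] [-0.3108953   0.41137613 -5.90342242] [ 0.04788562  0.02004856 -0.00366968] 0.015737270548553405 [ 0.00227311  0.00200228  0.00069425  0.00070795 -0.00142763 -0.00164569]
```

View pics/w5.png

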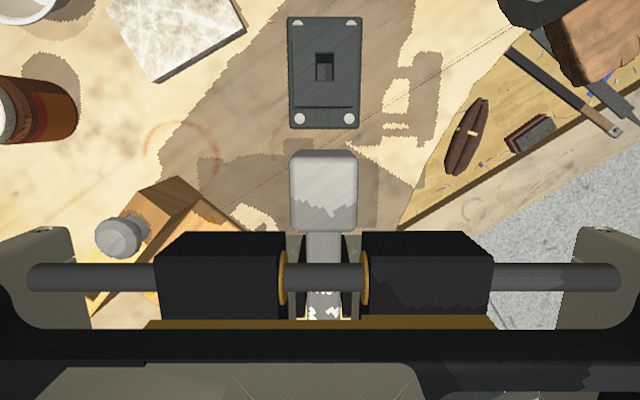

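View pics/w5c.png

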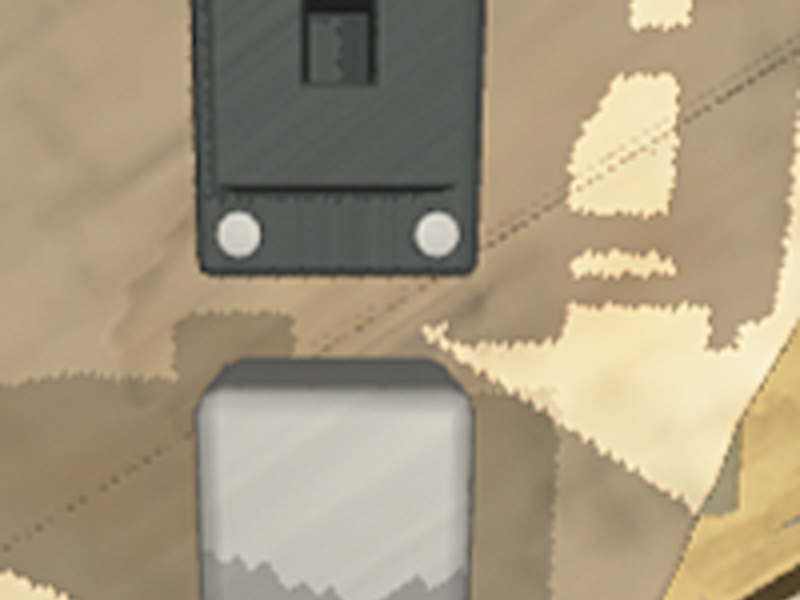

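```bash
python3 - <<'E'
import cv2
t=cv2.imread("pics/w5.png")
cv2.imwrite("pics/w5d.png",cv2.resize(t[8:136,270:380],None,fx=4.6875,fy=4.6875,interpolation=cv2.INTER_CUBIC))
cv2.imwrite("pics/w5e.png",cv2.resize(t[140:240,280:370],None,fx=6,fy=6,interpolation=cv2.INTER_CUBIC))
E
```

```text
(no output)
```

View pics/w5d.png

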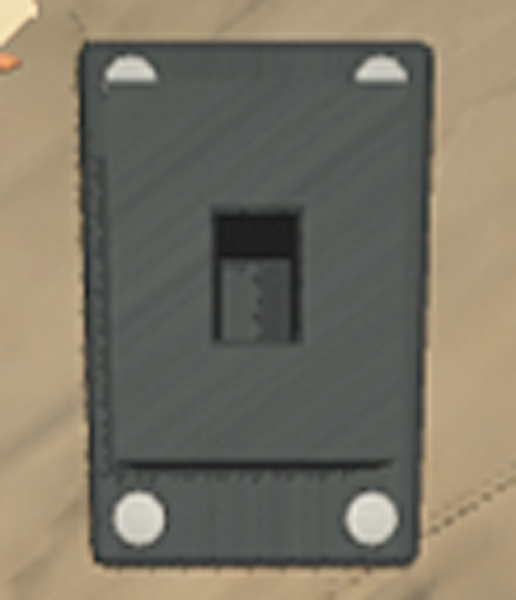

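View pics/w5e.png

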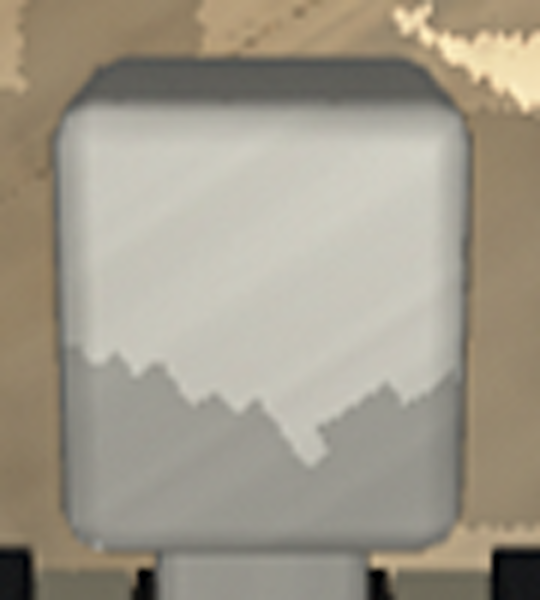

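```bash
python3 - <<'E'
from h import *
import json
s=json.load(open('s5.json'))
np.set_printoptions(precision=4,suppress=True)
D=lambda u,z:wz(un(u,4.6875,(270,8)),z,s)
E=lambda u,z:wz(un(u,6,(280,140)),z,s)
R=Ro.from_euler('xyz',s['ee_rot']).as_matrix()
tool=lambda X:R.T@(np.array(X)-s['eef_pos'])
q=[tool(D(u,.06)) for u in[(212,209),(301,209),(301,344),(212,344)]];print('slot',*q,np.mean(q,0), R@np.mean(q,0)+s['eef_pos'])
b=[tool(D(u,.012)) for u in[(139,518),(371,517.5)]];print('bolts',*b)
f=[tool(D(u,.01)) for u in[(81,45),(432,45),(418,562),(95,562)]];print('fl',*f,np.mean(f,0))
z=s['eef_pos'][2]+.039
h=[tool(E(u,z)) for u in[(57,103),(468,103),(463,551),(66,551)]];print('head',*h,np.mean(h,0))
E
```

```text
slot [-0.0056 -0.1199  0.1078] [ 0.0093 -0.1199  0.1078] [ 0.0095 -0.0988  0.1078] [-0.0057 -0.0987  0.1078] [ 0.0019 -0.1093  0.1078] [ 0.6412 -0.1407  0.06  ]
bolts [-0.0224 -0.0698  0.1558] [ 0.026  -0.07    0.1558]
fl [-0.032  -0.1582  0.1578] [ 0.0359 -0.1583  0.1578] [ 0.0363 -0.0609  0.1578] [-0.0321 -0.0608  0.1578] [ 0.002  -0.1096  0.1578]
head [-0.0119 -0.0562 -0.039 ] [ 0.0141 -0.0563 -0.039 ] [ 0.0147 -0.026  -0.039 ] [-0.0122 -0.026  -0.039 ] [ 0.0012 -0.0411 -0.039 ]
```

```bash
python3 -m handwheel '[[[0.0,0,-0.001,0,0],[0.0,0,-0.004,0,0],[0.0,0,-0.009,0,0],[0.0,0,-0.016,0,0],[0.0,0,-0.024,0,0],[0.0,0,-0.032,0,0],[0.0,0,-0.04,0,0],[0.0,0,-0.048,0,0],[0.0,0,-0.056,0,0],[0.0,0,-0.063,0,0],[0.0,0,-0.067,0.003,0],[0.0,0,-0.069,0.008,0],[0.0,0,-0.069,0.014,0],[0.0,0,-0.069,0.02,0],[0.0,0,-0.069,0.027,0],[0.0,0,-0.069,0.034,0],[0.0,0,-0.069,0.04,0],[0.0,0,-0.069,0.044,0],[0.0,0,-0.069,0.045,0],[0.0,0,-0.069,0.045,0]]]' 45; python3 -m handwheel '[[[0.0,0,0,0,0],[0.0,0,0,0,0]]]' ; python3 - <<'E'
from station import arm, grab_frame
import cv2,json
s=arm.get_state();print(s['t'],s['eef_pos'],s['ee_rot'],s['force'],s['moment'],s['width'])
json.dump({k:list(s[k]) for k in('eef_pos','ee_rot')},open('s6.json','w'))
t=grab_frame("wrist");cv2.imwrite("pics/w6.png",t)
t=grab_frame("scene");cv2.imwrite("pics/s6.png",t);cv2.imwrite("pics/s6c.png",cv2.resize(t[185:275,345:445],None,fx=6.6,fy=6.6,interpolation=cv2.INTER_CUBIC))
t=grab_frame("top");cv2.imwrite("pics/t6.png",t);cv2.imwrite("pics/t6c.png",cv2.resize(t[150:250,340:440],None,fx=6,fy=6,interpolation=cv2.INTER_CUBIC))
E
```

```text
t: 9.08
eef_pos: [0.6086, -0.1165, 0.1224]
ee_rot: [-3.142, -0.001, -2.163]
force: [-0.7, 0.1, -5.6]
width: 0.0159
t: 9.25
eef_pos: [0.6089, -0.1165, 0.1228]
ee_rot: [-3.141, -0.001, -2.163]
force: [-0.8, -0.4, -6.1]
width: 0.0158
9.25 [ 0.60890109 -0.1165072   0.12283102] [-3.14097298e+00 -6.56096706e-04 -2.16327120e+00] [-0.77491444 -0.42152921 -6.14009118] [ 0.03238276  0.03598413 -0.0126887 ] 0.015839742307813157
```

View pics/s6c.png

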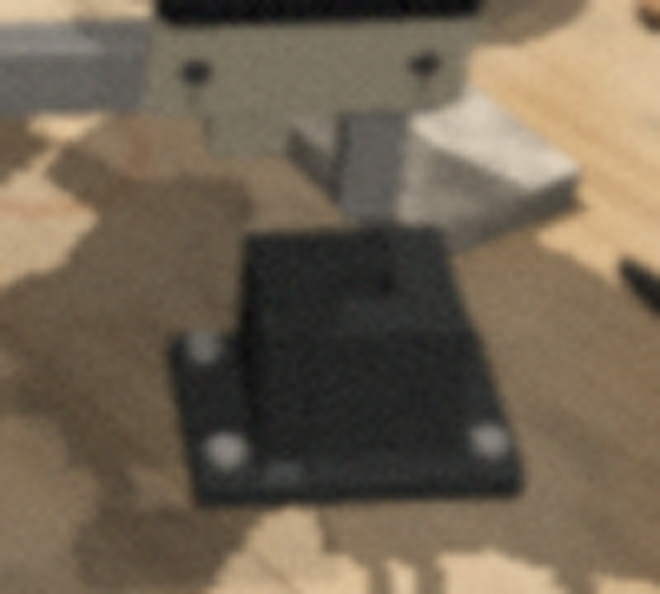

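View pics/t6c.png

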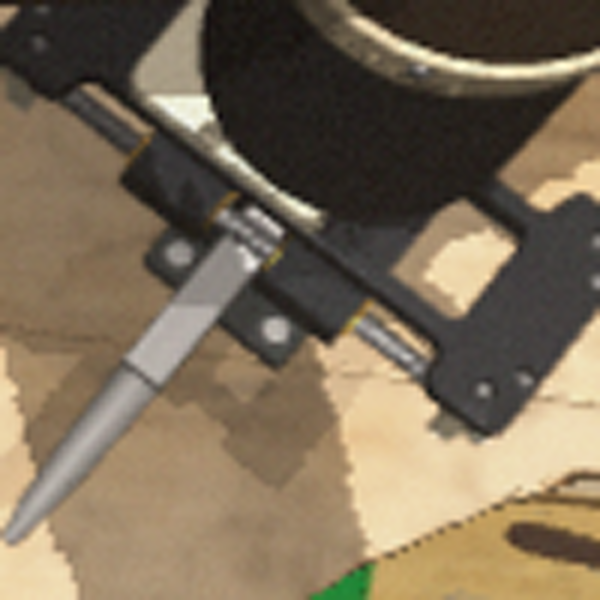

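View pics/w6.png

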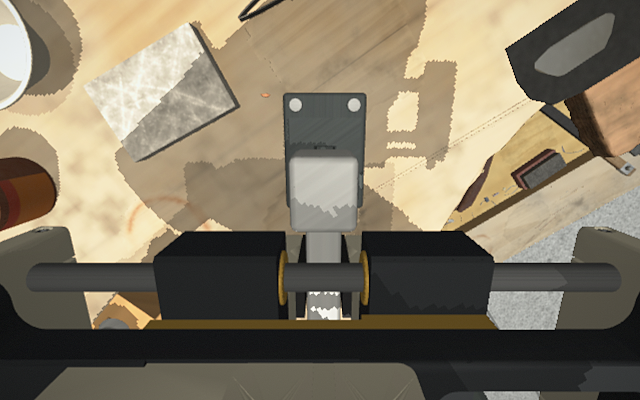

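```bash
python3 - <<'E'
from station import grab_frame
import cv2,numpy as np
a=np.mean([grab_frame("scene").astype(float) for _ in range(10)],0)
np.save('s7.npy',a)
c=a[195:245,375:425]; g=np.clip((c-20)*2.2,0,255).astype('uint8')
cv2.imwrite("pics/s7c.png",cv2.resize(g,None,fx=12,fy=12,interpolation=cv2.INTER_CUBIC))
s=cv2.imread('pics/scene0.png').astype(float)[195:245,375:425];g=np.clip((s-20)*2.2,0,255).astype('uint8')
cv2.imwrite("pics/s0c.png",cv2.resize(g,None,fx=12,fy=12,interpolation=cv2.INTER_CUBIC))
E
```

```text
(no output)
```

View pics/s7c.png

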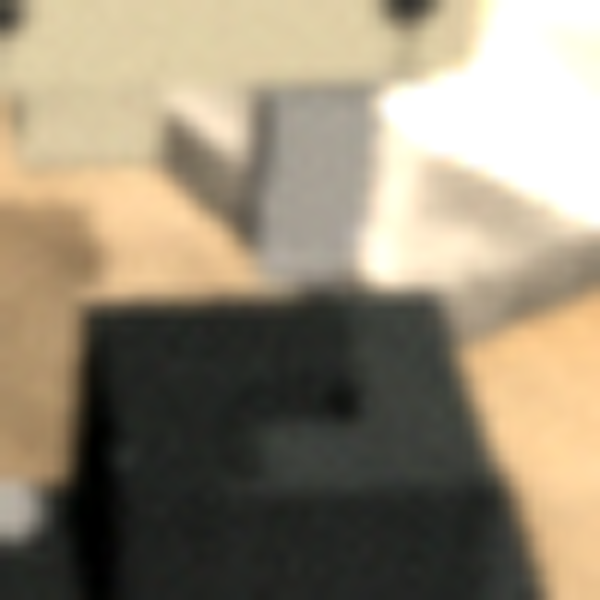

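View pics/s0c.png

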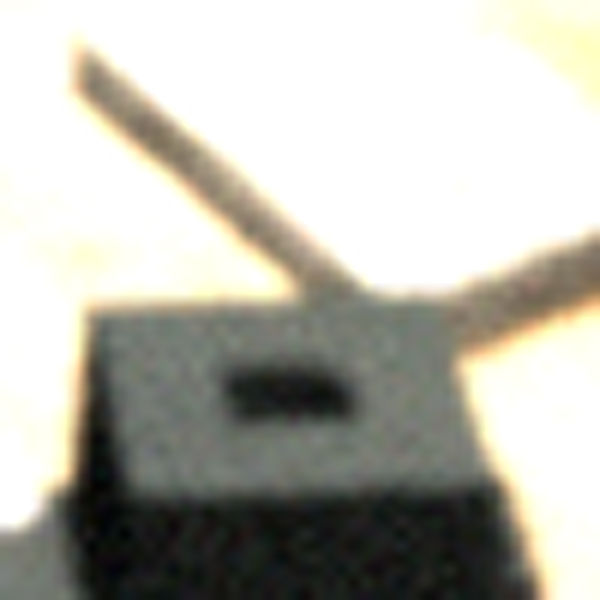

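```bash
python3 - <<'E'
from h import *
np.set_printoptions(precision=1,suppress=True)
crop=lambda p:((p-np.array([375,195])+.5)*12-.5)
th=np.radians(-34); ux=np.array([np.cos(th),np.sin(th),0]);uy=np.array([-ux[1],ux[0],0])
for nm,c in(('sl',(289,393)),('face',(287,394))):
    C=onz('scene',un(c,12,(375,195)),.06);print(nm,C.round(4))
    for z in(.0848,.115):
        for sx in(-1,1):
            for sy in(-1,1):
                P=C+ux*.009*sx+uy*.006*sy;P[2]=z
                print(z,sx,sy,crop(proj('scene',P)))
P=C.copy();P[2]=.0848
for d in(ux,uy,np.array([0,0,1.])): print((proj('scene',P+.001*d)-proj('scene',P))*12)
for hx in(-.03,.03):
    for hy in(-.025,.025):print('top',crop(proj('scene',C+ux*hx+uy*hy)))
for hx in(-.01,.01):
    for hy in(-.007,.007):print('slot',crop(proj('scene',C+ux*hx+uy*hy)))
a=np.load('s7.npy')
for r in range(204,222,2): print(r,a[r,392:410].mean(-1).round(0).astype(int))
for c in(399,401,403): print(c,a[212:226,c].mean(-1).round(0).astype(int))
E
```

```text
sl [ 0.6 -0.1  0.1]
0.0848 -1 -1 [255.1 300.8]
0.0848 -1 1 [241.7 254.5]
0.0848 1 -1 [366.1 297.1]
0.0848 1 1 [351.4 250.9]
0.115 -1 -1 [272.5 152. ]
0.115 -1 1 [258.6 106.5]
0.115 1 -1 [385.9 148.3]
0.115 1 1 [370.7 102.8]
face [ 0.6 -0.1  0.1]
0.0848 -1 -1 [253.  301.9]
0.0848 -1 1 [239.7 255.5]
0.0848 1 -1 [364.  298.1]
0.0848 1 1 [349.4 251.9]
0.115 -1 -1 [270.4 153. ]
0.115 -1 1 [256.6 107.4]
0.115 1 -1 [383.9 149.2]
0.115 1 1 [368.6 103.8]
[ 6.1 -0.2]
[-1.2 -3.9]
[ 0.6 -4.8]
top [130.7 500.4]
top [ 82.7 304.6]
top [501.1 487.7]
top [435.7 292.8]
slot [234.3 423.6]
slot [219.2 368.9]
slot [355.6 419.5]
slot [339.  364.8]
204 [123 119 114 101  77  75  88  93  93  92  93  95  93  97 114 150 180 190]
206 [107 118 118 101  76  74  89  92  93  93  93  94  93  97 113 130 141 152]
208 [ 76  83  91  85  71  77  89  93  92  94  92  94  93  97 113 130 134 131]
210 [ 73  75  75  70  72  83  92  93  92  93  93  93  94 100 119 136 136 128]
212 [ 82  72  66  63  72  89  92  92  92  93  93  94  95 106 125 136 134 126]
214 [109 101  82  66  74  88  92  92  93  93  93  95 104 122 134 136 131 128]
216 [107 107 104  97  92  95  98  96  96  95  94  95 104 126 143 141 133 129]
218 [100 101 102 102  98  94  91  85  78  76  74  73  77  94 112 120 116 112]
220 [53 51 52 50 52 51 50 47 44 41 42 45 48 52 53 54 53 54]
399 [92 92 92 92 96 92 85 69 47 39 37 37 38 38]
401 [93 93 93 94 95 91 76 54 41 39 38 38 38 38]
403 [94 94 95 94 95 87 73 59 45 41 38 38 39 39]
```

```bash
python3 - <<'E'
import numpy as np,cv2
a=np.load('s7.npy')
d=a[...,2]-a[...,0]
for r in range(202,224): print(r,d[r,390:412].round(0).astype(int), a[r,390:412].mean(-1).astype(int))
c=d[195:245,375:425];g=np.clip(c*4+60,0,255).astype('uint8')
cv2.imwrite("pics/s7d.png",cv2.resize(g,None,fx=12,fy=12,interpolation=cv2.INTER_NEAREST))
E
```

```text
202 [24 24 24 22 22 20 16 14 13 13 13 13 12 12 12 12 16 20 23 24 26 29] [117 115 113 111 107 100  91  89  92  91  90  91  89  89  88  91 102 121
 136 142 150 165]
203 [24 23 22 22 21 18 12  8  7  8  8  8  8  8  8 10 18 26 29 30 30 31] [121 121 118 114 110 100  82  78  88  89  89  91  90  90  89  95 117 152
 174 181 180 181]
204 [22 23 22 22 22 18 12  8  7  9  8  8  8  9  8 10 16 25 31 32 31 31] [113 121 122 119 113 100  77  75  88  92  93  91  92  94  93  96 114 149
 179 190 191 186]
205 [18 20 23 24 22 18 11  7  7  8  8  8  8  8  7  9 14 23 27 30 32 31] [ 93 109 121 124 118 102  76  73  88  92  92  93  94  93  93  95 107 131
 154 173 189 191]
206 [15 17 20 22 21 18 11  8  8  9  9  8  9  8  8  9 16 24 26 28 30 30] [ 75  89 107 118 117 101  76  74  88  91  92  93  92  93  92  96 112 130
 140 152 170 185]
207 [14 15 16 19 20 16 10  6  6  8  8  9  8  8  9 11 18 24 26 26 27 26] [ 68  75  86 100 106  94  73  75  88  91  92  93  92  93  92  98 114 131
 137 137 141 148]
208 [13 14 14 16 17 14  8  6  8  8  8  9  8  8  8 12 18 22 25 25 23 23] [ 68  70  75  83  91  85  70  76  88  93  91  93  
[... 1626 characters left out ...]
75  73  72  76  94 112 120
 116 112 110 112]
219 [29 28 26 24 24 24 20 18 15 12  8  6  5  6  7  9 11 12 11 11 11 14] [87 86 82 78 79 80 79 79 75 68 58 54 54 58 58 65 74 77 78 75 76 85]
220 [14 13 12  9  9  9  9  8  8  6  5  2  3  2  2  3  2  3  4  3  3  8] [57 56 52 50 51 50 51 51 50 47 43 40 41 44 47 52 52 53 52 53 54 67]
221 [3 2 2 2 2 2 2 2 2 1 2 1 1 0 0 1 1 1 1 2 3 7] [39 38 38 38 38 38 39 39 39 38 37 38 38 40 45 46 48 49 49 49 51 58]
222 [0 1 1 2 1 1 0 1 1 0 1 0 0 1 1 1 1 1 1 1 2 4] [35 38 35 37 35 36 36 37 37 37 37 37 37 38 43 45 47 47 49 48 50 54]
223 [ 0 -1  0  0  1  1  1  2  0  0  0  1  0  0  2  1  2  1  1  1  0  2] [37 37 36 35 37 36 36 37 36 37 37 37 37 38 42 47 47 47 47 48 48 51]
```

View pics/s7d.png

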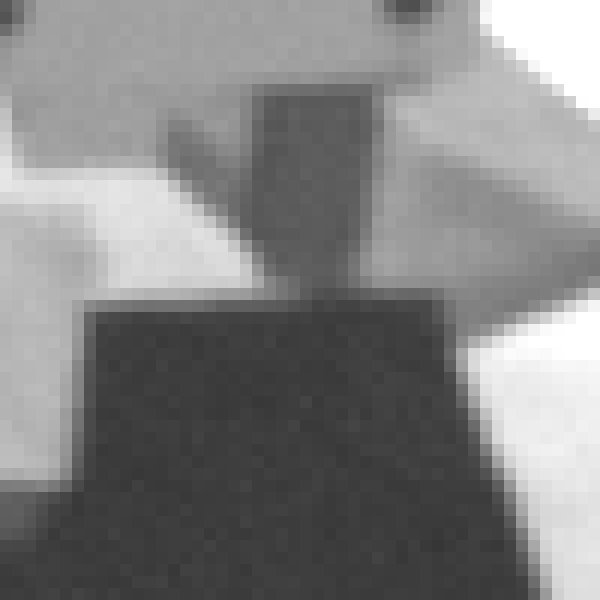

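```bash
python3 - <<'E'
import cv2
t=cv2.imread("pics/t6.png")
cv2.imwrite("pics/t6d.png",cv2.resize(t[180:245,335:395],None,fx=9,fy=9,interpolation=cv2.INTER_CUBIC))
t=cv2.imread("pics/w6.png")
cv2.imwrite("pics/w6d.png",cv2.resize(t[85:235,270:380],None,fx=4,fy=4,interpolation=cv2.INTER_CUBIC))
E
```

```text
(no output)
```

View pics/t6d.png

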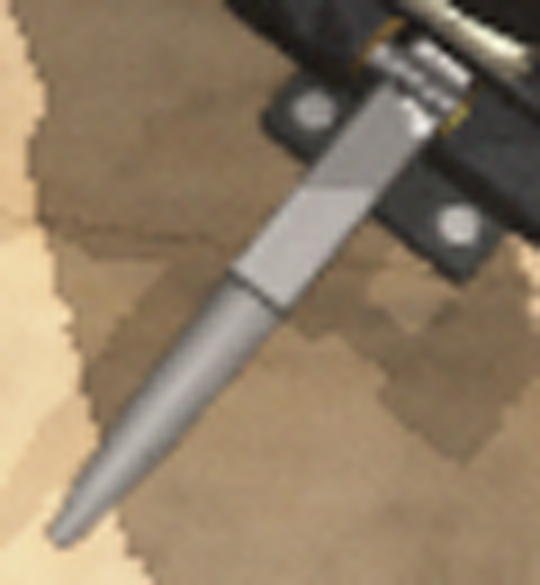

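View pics/w6d.png

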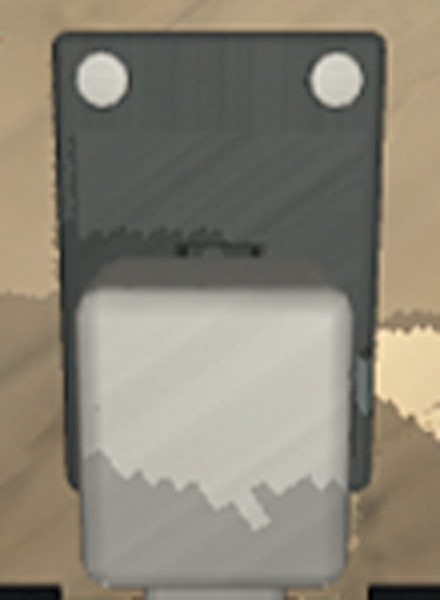

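```bash
python3 - <<'E'
from h import *
import json
s=json.load(open('s6.json'))
np.set_printoptions(precision=4,suppress=True)
dz=s['eef_pos'][2]-.0681
th=np.radians(-34); ux=np.array([np.cos(th),np.sin(th),0]);uy=np.array([-ux[1],ux[0],0])
T=lambda u,z:onz('top',un(u,9,(335,180)),z)
tB=lambda u,z:onz('top',un(u,9,(355,155)),z)
zn=.099+dz
e=[T(u,zn) for u in[(233,272),(286,318)]]; n2=[T(u,zn) for u in[(340,145),(394,193)]]
E=np.mean(e,0);N=np.mean(n2,0);a=N-E;print('axis',np.degrees(np.arctan2(a[1],a[0])),'w',[np.linalg.norm(x[0]-x[1]) for x in(e,n2)])
slot=tB((328,232),.06); f=np.mean([tB(u,.01) for u in[(308,72),(510,228),(282,510),(82,345)]],0)
b=[T(u,.012) for u in[(315,110),(459,224)]];bm=np.mean(b,0);print('bolts',b,'ang',np.degrees(np.arctan2(*(b[1]-b[0])[[1,0]]))+90)
for nm,S in(('slot',slot),('flange',f),):
    d=S-E; print(nm,S,'long',d@ux-.115,'lat',d@uy)
print('bolt lat',(bm-E)@uy,(bm-N)@uy)
print('N lat slot',(slot-N)@uy,(f-N)@uy)
# wrist
R=Ro.from_euler('xyz',s['ee_rot']).as_matrix()
D=lambda u,z:R.T@(wz(un(u,4,(270,85)),z,s)-s['eef_pos'])
print('bolts',D((102,79),.012),D((336,79),.012),'slot far',D((178,246),.06),D((262,246),.06))
z=s['eef_pos'][2]+.039
print('head',D((78,290),z),D((351,290),z),D((346,584),z),D((84,584),z))
E
```

```text
axis -35.225306973635455 w [np.float64(0.015352202652395666), np.float64(0.01593919248511151)]
bolts [array([ 0.624 , -0.0994,  0.012 ]), array([ 0.597 , -0.1392,  0.012 ])] ang -34.19489677068023
slot [ 0.6435 -0.1412  0.06  ] long 0.001912833635016764 lat 0.000704587624100716
flange [ 0.6417 -0.1412  0.01  ] long 0.0005040439079120052 lat -0.00030964737596687295
bolt lat 0.0004436085146102406 0.0012439102179733375
N lat slot 0.0015048893274638164 0.0004906543273962274
bolts [-0.0223 -0.0809  0.1109] [ 0.0262 -0.081   0.1109] slot far [-0.0054 -0.0511  0.0629] [ 0.0094 -0.0511  0.0629]
head [-0.0119 -0.0561 -0.039 ] [ 0.014  -0.0561 -0.039 ] [ 0.0144 -0.0264 -0.039 ] [-0.0122 -0.0263 -0.039 ]
```

```bash
python3 - <<'E'
import cv2
t=cv2.imread("pics/top0.png").astype(float)[165:210,362:412]
cv2.imwrite("pics/tBe.png",cv2.resize(((t-30).clip(0,85)*3).astype('uint8'),None,fx=12,fy=12,interpolation=cv2.INTER_CUBIC))
E
```

```text
(no output)
```

View pics/tBe.png

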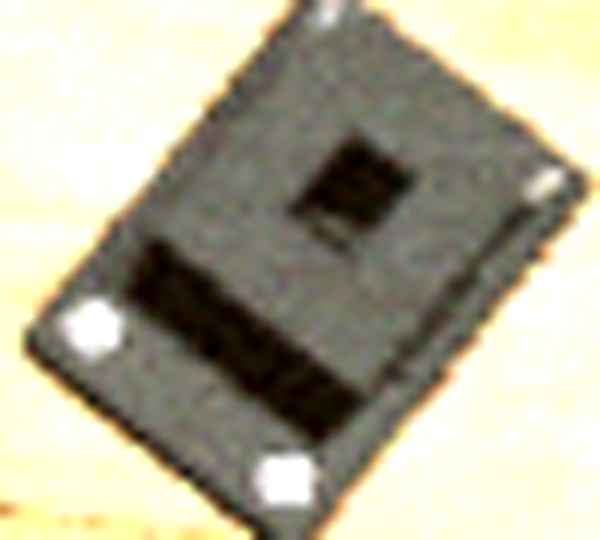

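```bash
python3 -m handwheel '[[[0.0,0,-0.0003,0.001,0],[0.0,0,-0.0005,0.002,0],[0.0,0,-0.0005,0.003,0],[0.0,0,-0.0005,0.004,0],[0.0,0,-0.0005,0.005,0],[0.0,0,-0.0005,0.005,0],[0.0,0,-0.0005,0.005,0],[0.0,0,-0.0005,0.005,0],[0.0,0,-0.0005,0.005,0],[0.0,0,-0.0005,0.005,0]]]' 45; python3 - <<'E'
from station import arm, grab_frame
import cv2,numpy as np
s=arm.get_state();print(s['t'],s['eef_pos'],s['ee_rot'],s['force'],s['moment'],s['width'],abs(s['qd']).max())
a=np.mean([grab_frame("scene").astype(float) for _ in range(4)],0)
g=np.clip(a[150:250,330:450]*1.5,0,255).astype('uint8')
cv2.imwrite("pics/s8c.png",cv2.resize(g,None,fx=6,fy=6,interpolation=cv2.INTER_CUBIC))
cv2.imwrite("pics/s8.png",a.astype('uint8'))
cv2.imwrite("pics/w8.png",grab_frame("wrist"))
E
```

```text
t: 10.73
eef_pos: [0.6091, -0.1168, 0.1175]
ee_rot: [-3.141, -0.001, -2.163]
force: [-0.3, 0.6, -6.2]
width: 0.0155
10.7333 [ 0.60906891 -0.11681343  0.11748324] [-3.14147967e+00 -9.45087100e-04 -2.16337602e+00] [-0.3405979   0.64239046 -6.15369783] [ 0.05841764 -0.01553436 -0.03184541] 0.015508546032147125 0.00167026866565884
```

View pics/s8c.png

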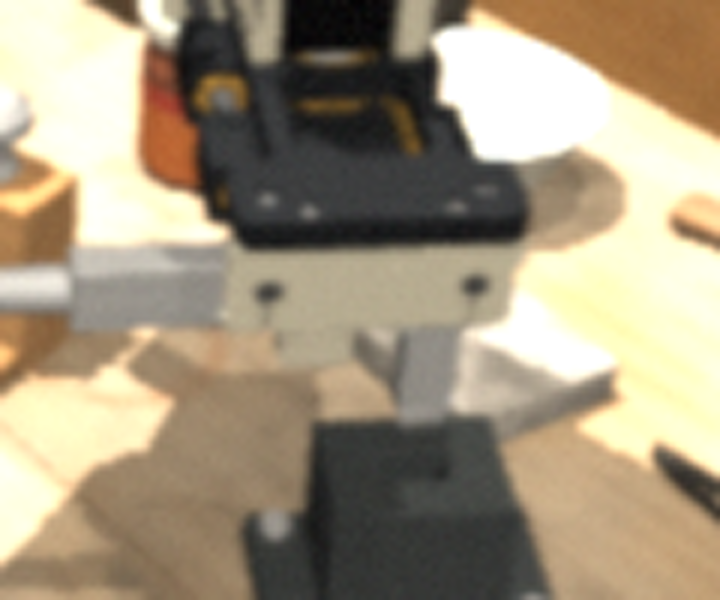

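View pics/w8.png

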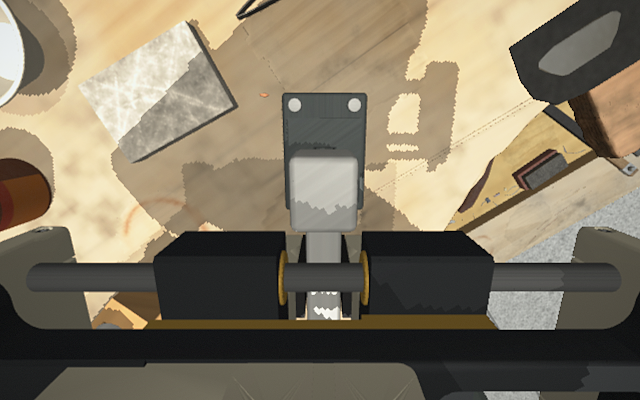

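View pics/s8.png

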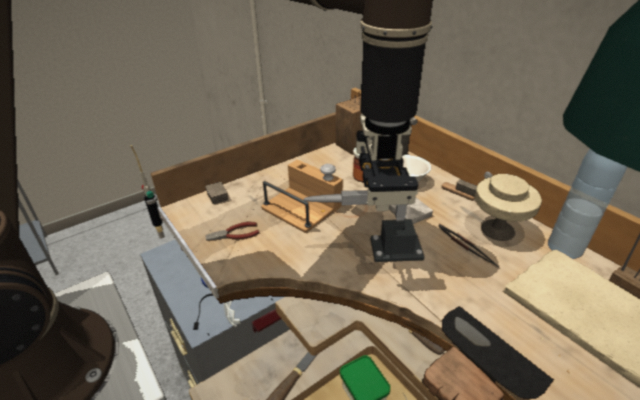

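```bash
python3 - <<'E'
import cv2,numpy as np
a=cv2.imread('pics/s8.png').astype(float)
for r in range(208,228): print(r,a[r,390:412].mean(-1).astype(int),(a[r,394:408,2]-a[r,394:408,0]).astype(int))
c=a[195:245,375:425]; g=np.clip((c-20)*2.2,0,255).astype('uint8')
cv2.imwrite("pics/s8e.png",cv2.resize(g,None,fx=12,fy=12,interpolation=cv2.INTER_CUBIC))
E
```

```text
208 [ 67  70  77  84  91  88  70  74  88  93  93  92  95  92  91  97 112 127
 132 131 122 119] [18 15 10  7  8  7  9  8  9  9  8 10 17 23]
209 [ 71  70  73  78  81  77  68  76  88  92  93  94  92  93  92  99 116 134
 134 128 119 111] [15 13  8  6  9  7  8  7  8  8  9 11 18 23]
210 [ 81  72  74  78  78  72  67  76  90  91  92  93  93  91  93  99 119 136
 136 127 118 111] [15 11  8  7  6  7  8  6  9  8  8 12 18 25]
211 [ 97  81  72  73  72  68  67  80  89  93  91  93  93  93  94 102 119 136
 135 126 117 110] [14 11  8  6  8  9  9  9 10  8  8 14 20 25]
212 [111  97  81  73  67  64  65  82  90  92  91  93  92  92  93  99 115 134
 135 123 116 112] [13 11  7  7  7  9  8  8  8  9 10 13 20 24]
213 [114 111  99  87  71  61  71  86  90  92  91  94  92  91  93 102 119 132
 131 125 118 115] [18  9  7  7  8  8  7  8  8  6  8 14 20 25]
214 [111 112 110  99  83  63  74  87  90  91  92  92  92  94  95 109 125 134
 129 126 124 125] [24 12  6  8  6  9  8  8  9  9  9 15 23 26]
215 [107 107 109 107  94  73  72  89  92  90  92  92  93  93 100 119 137 137
 131 128 124 126] [33 18 10  8  9  7  8  7  9  8  
[... 716 characters left out ...]
8] [ 1  2  2  4  4  4  3  3  4  2 -1  2  0  2]
222 [38 37 36 36 34 37 36 40 40 39 40 38 39 37 40 45 47 48 49 48 48 54] [2 1 0 1 0 1 2 0 0 1 0 0 0 1]
223 [37 36 34 36 37 35 36 37 37 36 34 36 35 38 41 46 48 49 48 48 49 51] [1 0 1 0 0 2 2 1 2 1 1 2 0 1]
224 [36 38 37 35 37 35 36 37 37 37 37 39 38 37 42 46 47 47 46 47 48 51] [1 0 1 2 1 1 2 1 1 1 3 1 2 2]
225 [38 36 38 37 38 39 38 37 38 34 37 37 37 38 39 44 48 48 48 47 48 46] [-1  2  1  1  0 -1  1 -1  0 -1  0  0  2  0]
226 [36 37 37 37 34 35 34 36 34 36 35 34 35 33 38 43 47 48 49 48 46 50] [ 0  0  0 -1  0  0  1  0  0  0  1  1  2  2]
227 [36 36 38 34 35 34 37 33 33 35 36 34 34 33 34 42 46 48 48 48 49 48] [ 1  0  0 -1  0  0  0  0  0  0  1  0  2  0]
```

View pics/s8e.png

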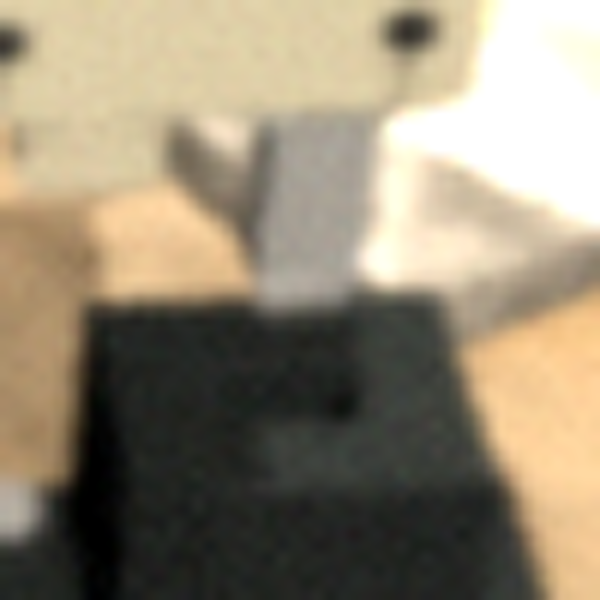

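```bash
python3 - <<'E'
from h import *
import cv2
a=cv2.imread('pics/s8.png').astype(float)[180:215,315:375]
cv2.imwrite("pics/s8n.png",cv2.resize(np.clip((a-20)*1.4,0,255).astype('uint8'),None,fx=12,fy=12,interpolation=cv2.INTER_CUBIC))
np.set_printoptions(precision=1,suppress=True)
crop=lambda p:((p-np.array([315,180])+.5)*12-.5)
th=np.radians(-34); ux=np.array([np.cos(th),np.sin(th),0]);uy=np.array([-ux[1],ux[0],0])
C=onz('scene',un((288,393),12,(375,195)),.06);print(C)
for z in(.1244,.1484):
  for x in(.115,.070):
    for y in(-.008,.008):
      P=C-ux*x+uy*y;P[2]=z;print(z,x,y,crop(proj('scene',P)))
P=C-ux*.115;P[2]=.1484
for d in(ux,uy,np.array([0,0,1.])): print((proj('scene',P+.001*d)-proj('scene',P))*12)
E
```

```text
[ 0.6 -0.1  0.1]
0.1244 0.115 -0.008 [323.3 314. ]
0.1244 0.115 0.008 [315.4 253.2]
0.1244 0.07 -0.008 [610.8 304.6]
0.1244 0.07 0.008 [598.3 244. ]
0.1484 0.115 -0.008 [325.9 189.2]
0.1484 0.115 0.008 [317.8 129.3]
0.1484 0.07 -0.008 [618.6 179.8]
0.1484 0.07 0.008 [605.7 120.1]
[ 6.5 -0.2]
[-0.5 -3.7]
[ 0.1 -5.3]
```

View pics/s8n.png

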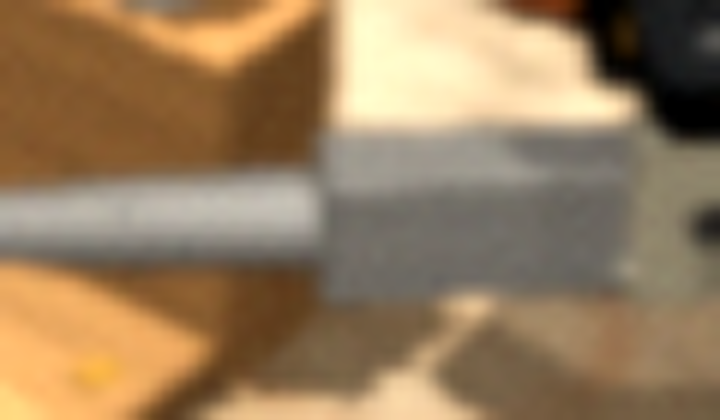

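```bash
python3 - <<'E'
from station import arm
s=arm.get_state();print(s['t'],s['eef_pos'],abs(s['qd']).max(),s['width'])
print(arm.job_done())
E
```

```text
10.9833 [ 0.60904494 -0.11679242  0.11747866] 0.0008983890770756996 0.015468453077520792
the job is handed in; nothing more can be done
None
```

I gripped the long-horned stake across its neck at the balance point, about 40 mm from the tang, with 45 N. I lifted it straight out of the rack, turned it 48° and carried it level to the holder. It is handed in at rest, still gripped, about 11 s into the 38 s allowed.

**Last checks**
- **Tang height:** the tip is about 19–20 mm above the slot, from the arm's measured position.
- **Squareness:** the stake is square to the holder to about 0.2° by the arm's pose and the wrist view. The top view's neck edges, read from very few pixels, came out about 1° off.
- **Level and contact:** the wrist view showed the stake unmoved in the grip after the lift. The force reading at the end was only the stake's weight, about 6 N.
- **Things left alone:** in the last pictures, the dome stake, tin box, pliers, bench block and tweezers looked to be where they started.

**Where the readings disagreed**
- **Centring along the slot:** before the last trim the cameras put the tang between 0.7 mm too far along and up to 1.9 mm short. I moved it 0.5 mm. The end of the neck in the scene view then agreed to about 0.3 mm, while the tang tip in the same view still read up to 1 mm short.
- **Centring across the slot:** I made no correction, because the readings ranged over about ±1 mm with opposite signs. The lower edges of the tang and neck in the scene view sat 1–2 mm higher than I had calculated. I took that as rounded edges, because the neck's upper edges agreed to about 0.5 mm.

The slot leaves only 1 mm of play each side, so the centring is probably good but not proven to better than about 1 mm.

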